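# Shut the sample chamber and set the coolant valve

## Robot

A 6-joint arm with a two-finger parallel gripper is mounted at the origin on the work surface. World frame = base frame: x ahead of the robot, y to its left, z up, the work surface at z = 0. Lengths are in mm, angles in rad, forces in N, time in s.
With the tool pointing down it reaches from about 325 to 775 mm from the base axis. Payload 9.3 kg.
Tool frame: the origin (TCP) lies at the very end of the fingers, on their centre line; the grasp point (between the pads) lies 19 mm behind it; z points along the fingers, y is the direction in which the jaws open and shut (so a half turn about z gives the same grasp; the last joint's range is limited). The gripper opens to 85 mm and grips with 20 to 120 N. Pads are 22 mm wide; open, the fingers measure 114 mm over their backs; the gripper's body (76 mm by 85 mm) begins 54 mm behind the grasp point. The pads swing forward as they close: fully open they stand 13 mm farther back than shut.
Start: joints at [-1.303, 0.259, 0.021, 1.334, 0, 1.418], TCP at [224.663, -502.019, 231.279] pointing down, gripper open.
Joint ranges: [-3.04, 3.04], [-0.91, 1.82], [-1.04, 1.36], [-1.92, 1.95], [-1.52, 1.45], [-3.14, 3.14]. Speed limits (rad/s): [2.22, 2.22, 2.79, 3.14, 3.14, 3.14].

## Interface

Orientations are given as [roll, pitch, yaw] about the fixed x, y, z axes, in that order (R = Rz(yaw) Ry(pitch) Rx(roll)).
In Python, from cell import manip gives the robot as it stands.
- The arm moves only by the tool step_arm, never from a script. Its argument "targets" is text: rows parted by semicolons, each of 5 numbers parted by spaces: the gripper command: -1 is shut, 1 is fully open, values between are in proportion, then the shift along the tool's x, y, z in m, then the turn about the tool's z in degrees. In form: gripper tx ty tz twist; .... A call has exactly 8 rows; each row shifts and turns the commanded pose from where the row before left it, along the tool's axes as they then stand; what a row does not reach is not made up. A row lasts 1/12 s, in which the tool goes at most 41.7 mm and 7.16 degrees, less where a joint would pass 70% of its speed; a pose out of reach is approached as far as the arm can. A call with a gripper value outside its range is refused whole. The fingers move at their own pace and stop on an object; "grip_force" is the grip in N (left out, the last holds). Time passes only in rows, so rows that do not move let the fingers close, or fill a call up. It gives the time, the measured TCP pose, the force and the opening at its end, in the units of the state.
- manip.get_state(): the state, without advancing time (a new reading comes with each control period).
- manip.capture(name): name is "side" or "top"; returns a dict with "frame" (384x512x3 uint8, red, green, blue), "fovy" (degrees; the focal length in pixels is half the picture's height over the tangent of half this angle, whatever the lens; pixels are square), "cx", "cy" (the principal point, pixels), "R" (3x3) and "t" (3): a world point X has camera coordinates R X + t. Camera axes: x right, y down, z forward; pixel columns grow to the right and rows downward; lengths in mm; the calibration is good to about 2 mm. A picture is of the moment at which its call begins. There is no depth.
- manip.sign_off(): hands the job in, once; it reports no verdict.
The state is a dict: "time": time; "joints": joint angles; "qvel": joint speeds; "tau": joint torques, N m; "ee_pos": TCP position; "ee_rot": TCP orientation; "wrist_force": force on the tool from outside, world axes, zero at the start; "torque": the same for the moment, N m; "width": finger opening in mm.
Only numpy, scipy, OpenCV 4.12 (cv2) and the standard library are available. Lean on these libraries where they do the work, as an engineer would, in place of code of your own. Each camera call takes 0.05 s, during which the arm holds its last target.

## Task

First push the open door of the cooled sample chamber fully shut, so that it snaps home on its spring catch. Then set the coolant valve: turn its handwheel clockwise (seen from above) all the way to the closed stop, then back it off counterclockwise by exactly two full turns. Finish while holding the wheel's crank handle between the fingers, without letting go, and leave the jar, the computer mouse and the small carton where they are.

Things in the scene. Friction and masses are not known exactly. Their poses are not given: they have to be found in the camera images.
- chamber: Beige metal cabinet fixed to the bench, 200 mm wide (its y), 200 mm deep (its x), 170 mm high, with an open front. Origin: on the bench, at the middle of the front opening's lower edge; its x axis points into the cabinet, away from the robot (turned up to 0.25 rad), y along the front, z up. A dark catch housing, 34 mm high, is on the roof. It may stand left or right of the valve.
- door (a joint): Teal upright door on the chamber's front, hinged on the chamber's +y side: 190 mm wide, 18 mm thick, top edge 200 mm above the bench. Angle in rad: 0 shut, growing as it opens towards the robot; starts at 0.6 to 1.0. It stays put, but from about 0.1 rad a tongue on it meets a spring roller on the roof: 5 to 6 N at the free edge carries it over; inside 0.025 rad it snaps to 0 and is held, else it is pushed back.
- door_edge (a point): Point on the door: top corner of the free edge on the outer face (the one towards the robot when shut), 200 mm above the bench. Lower on that face, 155 mm from the hinge, a steel pull handle stands 28 mm out, from 56 to 114 mm above the bench: push above it.
- door_hinge (a point): Point on the hinge side of the door: top corner of the outer face, 200 mm above the bench. The line from it to door_edge runs along the top of the outer face, 190 mm; the door turns about a vertical line on its inner face, 18 mm behind this point.
- wheel (a joint): Red handwheel of the coolant valve, turning about a vertical axis. Angle in rad: 0 at the closed stop, growing counterclockwise seen from above (opening), 6.283 per turn; starts at 1.3 to 5.5, can open to 25. It turns stiffly (about 0.1 N m, 2 N at the handle) and stays where it is left; the stop is hard.
- wheel_hub (a point): Centre of the handwheel on its axis, at the top of the hub, 100 mm above the bench. Rim: centre-line radius 55 mm, bar 12 mm thick, top of rim 98 mm above the bench.
- handle: Black upright crank handle on the wheel's rim: a round grip 21 mm across and 55 mm tall, 55 mm from the wheel's axis. Origin: centre of its lower end, 101 mm above the bench; its top is 156 mm above the bench. The grip spins freely on its own pin, so fingers holding it from above can walk round the circle without turning; its own yaw means nothing.
- valve: Coolant valve fixed to the bench: brass body with copper pipes on a dark steel foot 110 x 130 mm, under the handwheel. Origin: on the bench below the wheel's axis, z up.
- jar: Amber jar, 52 mm across, 75 mm high, standing on the chamber's roof towards the back. Origin: centre of its underside. Bystander.
- mouse: Black computer mouse, 100 x 58 x 32 mm, on the bench. Origin: centre of its underside. Bystander.
- filterbox: Small cardboard carton, 70 x 90 x 50 mm, on the bench just beyond the valve. Origin: centre of its underside. Bystander.
Things that resemble listed ones, but are neither listed nor needed, are in the scene too. Of the things that look like the valve, the smaller one is meant.

How it is judged:
By the outcome, as a careful person would: the job done as asked, in the order asked, and still so for the second after the job is handed in, while the arm keeps its last pose, push and grip.
It also fails if it takes over 72 s, if anything falls off the work surface, if the arm or the gripper's body presses on something with over 40 N, if the wrist force passes 120 N, or if a joint passes its speed limit or range.

## Working session

There is one attempt and no reset: what is moved stays moved. The work goes in short steps, Python scripts to look and compute and a tool call to move; the robot and the scene stay as the last step left them, time stands still between calls to the robot, and variables do not carry over. Pictures are saved under pics/ and viewed, and the job is handed in when it is done.

Besides the shell and the picture viewer there is one more tool, called after ">>>" as name(argument=value, ...) on one line, values as JSON. step_arm: Moves the arm, as the interface text tells. Its arguments: {"type":"object","properties":{"targets":{"type":"string"},"grip_force":{"type":"number"}},"required":["targets"]}

```bash
ls; mkdir -p pics
python3 - <<'E'
from cell import manip
import cv2,json,pickle
s=manip.get_state();print(s)
for n in("side","top"):
    c=manip.capture(n);pickle.dump(c,open(f"pics/{n}0.pkl","wb"))
    cv2.imwrite(f"pics/{n}0.png",cv2.resize(c["frame"][:,:,::-1],(800,600),interpolation=cv2.INTER_CUBIC))
    print(n,c["fovy"],c["cx"],c["cy"],c["R"],c["t"],[k for k in c])
E
```

```text
pics
{'time': 0.0, 'joints': array([-1.30260548e+00,  2.59168501e-01,  2.07517368e-02,  1.33370092e+00,
       -2.28638003e-05,  1.41821040e+00]), 'qvel': array([ 0.00027899, -0.00073878,  0.00164139,  0.00073621, -0.00115383,
        0.00052564]), 'tau': array([ 1.39753283e-04, -5.55640984e+01,  3.44524562e+01,  1.37807560e-02,
       -3.20081581e-04, -8.59243045e-06]), 'ee_pos': array([ 224.57742356, -501.74440598,  230.67509671]), 'ee_rot': array([-3.14028318e+00, -1.78240441e-04,  4.20776673e-01]), 'wrist_force': array([-0.47951419,  0.18243796,  1.17435106]), 'torque': array([-0.04788951, -0.02204063,  0.01397045]), 'width': 85.71512509518287}
side 50.203451379657444 256.6904498785634 200.85399805476507 [[ 0.11501408  0.99335331  0.00457942]
 [ 0.86135058 -0.09743183 -0.4985802 ]
 [-0.49482011  0.06128823 -0.86683148]] [ -36.22632366 -386.08438309 1425.72271097] ['frame', 'fovy', 'cx', 'cy', 'R', 't']
top 43.132353571756354 247.91138742409905 185.0571330485658 [[ 7.22435977e-03 -9.99973605e-01 -7.73501797e-04]
 [-9.69549490e-01 -6.81520052e-03 -2.44800610e-01]
 [ 2.44788877e-01  2.51847595e-03 -9.69573134e-01]] [ -12.90537515  559.57164396 1105.71298243] ['frame', 'fovy', 'cx', 'cy', 'R', 't']
```

View pics/side0.png

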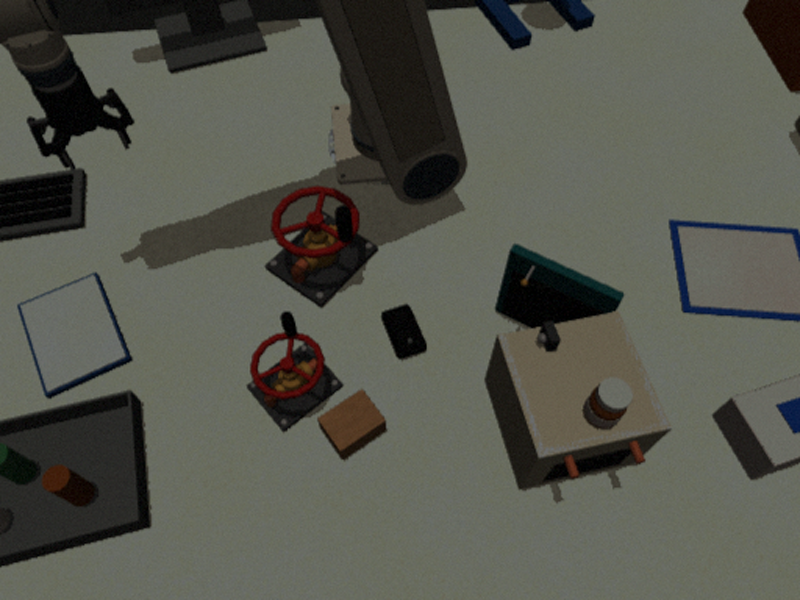

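View pics/top0.png

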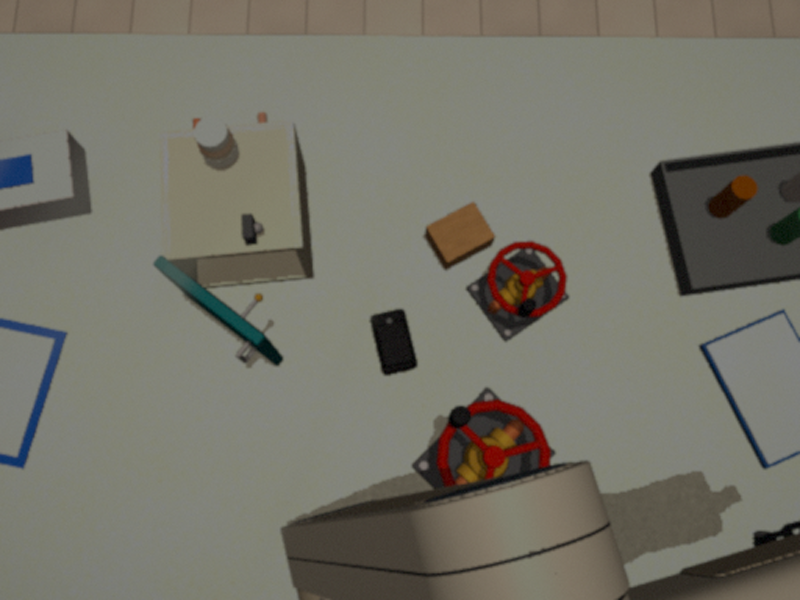

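The views show two valves. The far one is at top (527,280) and side (287,365). The near one is at top (493,455) and side (315,222), and it looks bigger. The chamber and teal door are at top (235,200) and (220,310). The black handle is at top (527,308) and side (289,325). The mouse at (393,341) and the near valve's handle at top (460,416) are other black things I could mistake for it. Next I measure.

```bash
cat > h.py <<'E'
import numpy as np,cv2,pickle
def K(c):
    f=c["frame"].shape[0]/2/np.tan(np.radians(c["fovy"])/2);return f,c["cx"],c["cy"]
def ray(c,u,v):
    f,cx,cy=K(c);R=np.array(c["R"]);t=np.array(c["t"])
    d=R.T@np.array([(u-cx)/f,(v-cy)/f,1]);return -R.T@t,d
def plane(c,u,v,z):
    o,d=ray(c,u,v);return o+d*(z-o[2])/d[2]
def proj(c,X):
    f,cx,cy=K(c);p=np.array(c["R"])@np.array(X,float)+np.array(c["t"]);return np.array([f*p[0]/p[2]+cx,f*p[1]/p[2]+cy])
def tri(c1,p1,c2,p2):
    o1,d1=ray(c1,*p1);o2,d2=ray(c2,*p2)
    A=np.stack([d1,-d2],1);s=np.linalg.lstsq(A,o2-o1,rcond=None)[0]
    a=o1+d1*s[0];b=o2+d2*s[1];return (a+b)/2,np.linalg.norm(a-b)
def shot(n,name,box=None,sc=1.5625):
    from cell import manip
    c=manip.capture(n);pickle.dump(c,open(f"pics/{name}.pkl","wb"))
    crop(c,name,box,sc);return c
def crop(c,name,box=None,sc=1.5625):
    im=c["frame"][:,:,::-1]
    if box:im=im[box[1]:box[3],box[0]:box[2]]
    im=np.clip(im.astype(float)*1.8,0,255).astype(np.uint8)
    cv2.imwrite(f"pics/{name}.png",cv2.resize(im,None,fx=sc,fy=sc,interpolation=cv2.INTER_CUBIC))
def load(n):return pickle.load(open(f"pics/{n}.pkl","rb"))
E
python3 - <<'E'
from h import *
T=load("top0");S=load("side0")
for nm,c in(("top",T),("side",S)):
    hsv=cv2.cvtColor(c["frame"],cv2.COLOR_RGB2HSV)
    red=(((hsv[...,0]<6)|(hsv[...,0]>174))&(hsv[...,1]>190)&(hsv[...,2]>60)).astype(np.uint8)
    n,l,st,ce=cv2.connectedComponentsWithStats(red)
    for i in range(1,n):
        if st[i,4]>150:
            pts=np.argwhere(l==i)[:,::-1]
            P=np.array([plane(c,u,v,95)for u,v in pts])[:,:2]
            hull=cv2.convexHull(P.astype(np.float32));(x,y),r=cv2.minEnclosingCircle(hull)
            e=cv2.fitEllipse(hull)
            print(nm,st[i],(x,y),r,e)
crop(T,"t_c",(220,120,400,230),4.4);crop(S,"s_c",(140,180,300,290),4.8)
crop(T,"t_d",(90,60,220,250),3.1);crop(S,"s_d",(300,140,440,320),3.3)
E
```

```text
top [312 155  50  48 663] (571.0286865234375, -219.76324462890625) 59.063419342041016 ((571.1743774414062, -219.51319885253906), (115.88829040527344, 116.96852111816406), 45.900390625)
top [295 256  57  51 811] (336.315185546875, -182.75381469726562) 68.73726654052734 ((326.00494384765625, -178.21444702148438), (108.99652862548828, 140.54052734375), 135.50132751464844)
top [280 272  12  39 246] (309.2523498535156, -96.44995880126953) 41.75223922729492 ((308.4977111816406, -99.67486572265625), (35.241947174072266, 84.03738403320312), 88.49748229980469)
side [174 120  45  43 452] (280.1936950683594, -159.26437377929688) 79.87841796875 ((280.4774169921875, -161.3231201171875), (153.16909790039062, 157.19662475585938), 90.05937194824219)
side [161 214  46  40 471] (572.5337524414062, -218.66685485839844) 58.35646057128906 ((572.2647094726562, -218.37892150878906), (114.40556335449219, 115.23017120361328), 28.79509925842285)
```

View pics/t_c.png

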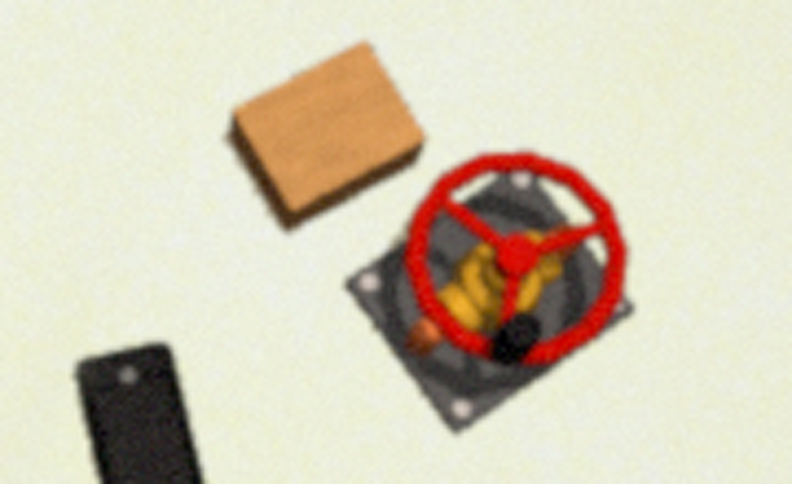

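View pics/s_c.png

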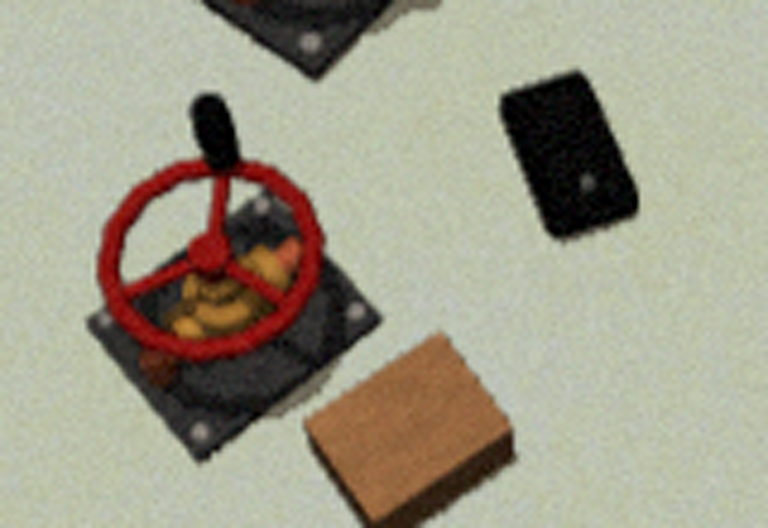

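View pics/t_d.png

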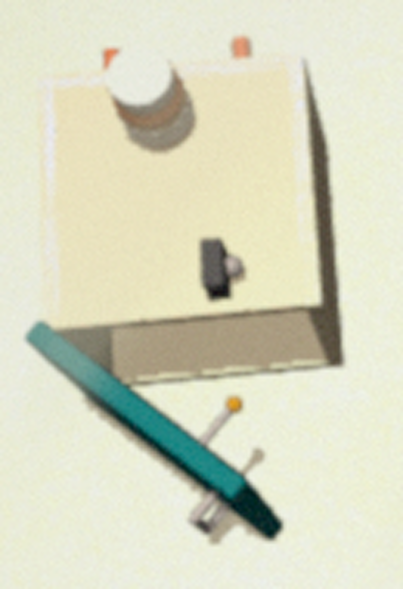

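View pics/s_d.png

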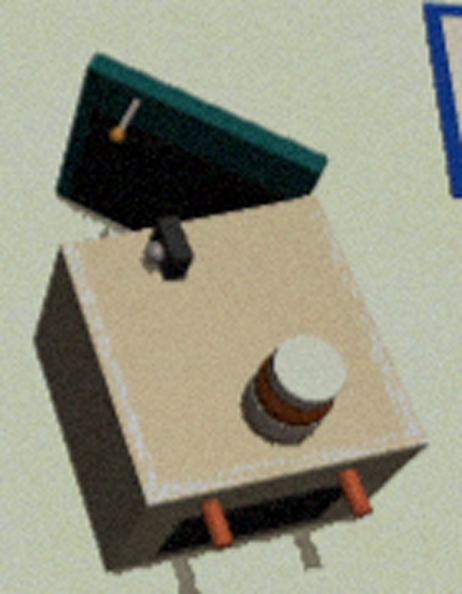

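The far valve's wheel has an outer radius of about 59 mm, as described. The near one is about 70–78 mm, so the far valve is the one to use. Its handle is at crop (517,337) top and (215,130) side. The door's free edge is at crop (240,490) top and (93,60) side. Next I locate the handle, door and roof.

Run:
```python
from h import *
T=load("top0");S=load("side0")
t=lambda x,y:(90+x/3.1-.5,60+y/3.1-.5); s=lambda x,y:(300+x/3.3-.5,140+y/3.3-.5)
print("free",plane(T,*t(228,497),200),plane(S,*s(95,54),200),tri(T,t(228,497),S,s(95,54)))
print("hinge",plane(T,*t(28,338),200),plane(S,*s(326,157),200))
print("roof FL",plane(T,*t(45,328),170),plane(S,*s(315,197),170))
print("roof FR",plane(T,*t(322,303),170),plane(S,*s(62,243),170))
print("roof BR",plane(T,*t(303,62),170),plane(S,*s(150,503),170))
print("roof BL",plane(T,*t(40,78),170),plane(S,*s(427,445),170))
print("catch",plane(T,*t(212,245),204),plane(S,*s(170,225),204))
tc=lambda x,y:(220+x/4.4-.5,120+y/4.4-.5); sc=lambda x,y:(140+x/4.8-.5,180+y/4.8-.5)
print("handle top",plane(T,*tc(519,331),156),plane(S,*sc(207,105),156),tri(T,tc(519,331),S,sc(207,105)))
print("hub",plane(T,*tc(518,254),100),plane(S,*sc(210,250),100))
for w in [(0,0)]:
  pass
for a,b in (((365,40),"box"),((425,140),"box"),((290,212),"box"),((233,108),"box")): print(b,plane(T,*tc(*a),50))
crop(T,"t_e",(95,135,185,240),5.7);crop(S,"s_e",(310,145,410,225),7)
```

```text
free [449.99513182 168.80090211 200.        ] [450.29717197 166.2599843  200.        ] (array([449.88909206, 167.68438301, 199.42237891]), np.float64(2.4251115705471755))
hinge [561.28161955 313.88095064 200.        ] [560.98248831 316.36590859 200.        ]
roof FL [577.4467945  311.95456587 170.        ] [577.23263286 312.50339093 170.        ]
roof FR [597.64951407 113.37959768 170.        ] [594.34766296 116.87296029 170.        ]
roof BR [787.42743296 134.28032102 170.        ] [792.96085021 137.78732169 170.        ]
roof BL [772.9668942  331.31438576 170.        ] [774.88228384 333.14159683 170.        ]
catch [629.26390173 188.37891618 204.        ] [606.14222398 187.87661973 204.        ]
handle top [ 517.03843348 -208.46566202  156.        ] [ 516.28583512 -209.98457189  156.        ] (array([ 516.84968691, -209.10841916,  156.74297963]), np.float64(1.5393036949708905))
hub [ 572.53431992 -219.99164815  100.        ] [ 572.17143755 -218.30409227  100.        ]
box [ 713.18688162 -146.06349186   50.        ]
box [ 652.9322382  -178.98630722   50.        ]
box [ 609.73613564 -101.65301002   50.        ]
box [671.36818446 -69.80554649  50.        ]
```

View pics/t_e.png

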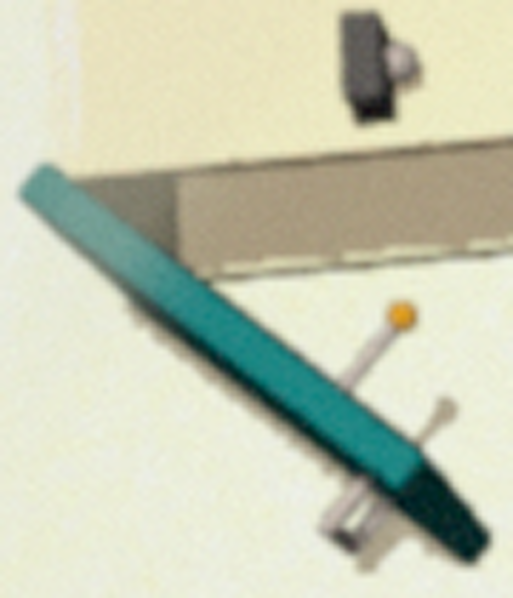

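View pics/s_e.png

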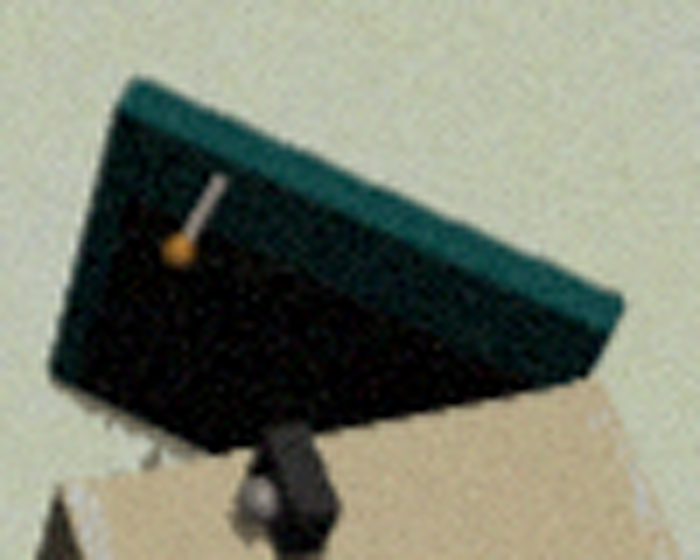

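Measurements so far:
- Door: about 0.74 rad open, hinge axis near (577,306), free corner near (450,167).
- Hub: (572.3,-219).
- Handle: (516.8,-209).

I'll shut the fingers and turn the tool by about −119° so that −x faces the door.

>>> step_arm(targets="-1 0 0 -0.01 -7; -1 0 0 -0.01 -7; -1 0 0 -0.01 -7; -1 0 0 -0.01 -7; -1 0 0 -0.01 -7; -1 0 0 -0.01 -7; -1 0 0 -0.01 -7; -1 0 0 -0.01 -7", grip_force=30)

```text
time: 0.77
ee_pos: [224.6, -501.9, 311.4]
ee_rot: [-3.141, -0.001, 1.404]
wrist_force: [-0.3, 0.2, -0.4]
width: 0.0
```

>>> step_arm(targets="-1 0 0 0 -7; -1 0 0 0 -7; -1 0 0 0 -7; -1 0 0 0 -7; -1 0 0 0 -7; -1 0 0 0 -7; -1 0 0 0 -7; -1 0 0 0 -7")

```text
time: 1.43
ee_pos: [224.6, -501.9, 310.9]
ee_rot: [3.141, -0.001, 2.382]
wrist_force: [-0.3, 0.4, 0.2]
width: -0.2
```

```bash
cat >> h.py <<'E'
def mv(dst,n=1,src=None):
    from cell import manip
    s=manip.get_state();p=np.array(s["ee_pos"]);y=s["ee_rot"][2]
    d=np.array(dst)-p;t=np.array([d[0]*np.cos(y)+d[1]*np.sin(y),d[0]*np.sin(y)-d[1]*np.cos(y),-d[2]])
    print("yaw",y,"total mm tool",t.round(1),"per row m",(t/n/1000).round(4),"len/row",np.linalg.norm(t)/n);return t
E
python3 -c "
from h import *
mv([450,-150,311],16)
import numpy as np
y=2.382
for d in ((-35,372,0),): print(d[0]*np.cos(y)+d[1]*np.sin(y),d[0]*np.sin(y)-d[1]*np.cos(y))"
```

```text
yaw 2.3816320790341945 total mm tool [ 7.910e+01  4.103e+02 -1.000e-01] per row m [ 0.0049  0.0256 -0.    ] len/row 26.118004184821633
281.54800015438366 245.64145336051726
```

>>> step_arm(targets="-1 0.005 0.0256 0 0; -1 0.005 0.0256 0 0; -1 0.005 0.0256 0 0; -1 0.005 0.0256 0 0; -1 0.005 0.0256 0 0; -1 0.005 0.0256 0 0; -1 0.005 0.0256 0 0; -1 0.005 0.0256 0 0")

```text
time: 2.1
ee_pos: [338.2, -325.5, 311.0]
ee_rot: [3.141, -0.001, 2.375]
wrist_force: [-0.5, -0.0, -0.3]
width: 0.1
```

>>> step_arm(targets="-1 0.005 0.0256 0 0; -1 0.005 0.0256 0 0; -1 0.005 0.0256 0 0; -1 0.005 0.0256 0 0; -1 0.005 0.0256 0 0; -1 0.005 0.0256 0 0; -1 0.005 0.0256 0 0; -1 0.005 0.0256 0 0")

```text
time: 2.77
ee_pos: [451.4, -150.1, 311.1]
ee_rot: [-3.141, -0.0, 2.376]
wrist_force: [0.1, -0.8, -0.3]
width: -0.1
```

>>> step_arm(targets="-1 0.0176 0.0154 0 0; -1 0.0176 0.0154 0 0; -1 0.0176 0.0154 0 0; -1 0.0176 0.0154 0 0; -1 0.0176 0.0154 0 0; -1 0.0176 0.0154 0 0; -1 0.0176 0.0154 0 0; -1 0.0176 0.0154 0 0")

```text
time: 3.43
ee_pos: [434.5, 36.1, 311.1]
ee_rot: [-3.141, -0.0, 2.375]
wrist_force: [-0.4, -0.9, -0.5]
width: 0.3
```

>>> step_arm(targets="-1 0.0176 0.0154 0 0; -1 0.0176 0.0154 0 0; -1 0.0176 0.0154 0 0; -1 0.0176 0.0154 0 0; -1 0.0176 0.0154 0 0; -1 0.0176 0.0154 0 0; -1 0.0176 0.0154 0 0; -1 0.0176 0.0154 0 0")

```text
time: 4.1
ee_pos: [418.4, 222.6, 311.1]
ee_rot: [-3.141, -0.0, 2.376]
wrist_force: [-0.3, -0.1, -0.5]
width: 0.2
```

>>> step_arm(targets="-1 0 0 0.027 -7; -1 0 0 0.027 0; -1 0 0 0.027 0; -1 0 0 0.027 0; -1 0 0 0.027 0; -1 0 0 0.027 0; -1 0 0 0 0; -1 0 0 0 0")

```text
time: 4.77
ee_pos: [418.1, 221.2, 148.8]
ee_rot: [-3.139, -0.002, 2.498]
wrist_force: [-0.7, 0.2, 1.1]
width: 0.0
```

```bash
cat > door.py <<'E'
from h import *
# finger centre path: offset g outside outer face, radius r along door
H=np.array([577,306.]);sh=-1.4746
def pos(th,r,g):
    a=sh-th;d=np.array([np.cos(a),np.sin(a)]);n=np.array([-d[1],d[0]])  # inner normal
    return H+r*d-(18+g)*n, np.arctan2(n[1],n[0])
E
python3 - <<'E'
from door import *
print(pos(.741,165,11),pos(0,165,11))
print("free corner",pos(.741,190,0))
y=2.4981  # start yaw
mv([*pos(.741,165,13)[0],148],1)
th=np.linspace(.741,.06,9);yaw=2.498;p=pos(.741,165,11)[0]
for k in range(1,9):
    q,a=pos(th[k],165,11);d=q-p
    print(np.round([d[0]*np.cos(yaw)+d[1]*np.sin(yaw),d[0]*np.sin(yaw)-d[1]*np.cos(yaw)],1),q.round(1),"yaw",round(yaw,3))
    yaw+=np.radians(4.5);p=q
E
```

```text
(array([454.65082983, 191.55927055]), np.float64(-0.6448036732051031)) (array([563.98200112, 138.97745151]), np.float64(0.0961963267948967))
free corner (array([448.41618688, 164.96736901]), np.float64(-0.6448036732051031))
yaw 2.497762849976458 total mm tool [-45.   -1.8   0.8] per row m [-0.045  -0.0018  0.0008] len/row 45.038430465223364
[-14.1  -1.9] [464.8 181.6] yaw 2.498
[-14.1  -1.8] [475.8 172.5] yaw 2.577
[-14.2  -1.7] [487.5 164.4] yaw 2.655
[-14.2  -1.6] [499.9 157.3] yaw 2.734
[-14.2  -1.5] [512.8 151.3] yaw 2.812
[-14.2  -1.4] [526.2 146.4] yaw 2.891
[-14.2  -1.3] [540.  142.6] yaw 2.969
[-14.2  -1.2] [554.  140.1] yaw 3.048
```

>>> step_arm(targets="-1 -0.008 0 0 0; -1 -0.008 0 0 0; -1 -0.008 0 0 0; -1 -0.006 -0.001 0 0; -1 -0.006 -0.001 0 0; -1 -0.004 0 0 0; -1 -0.004 0 0 0; -1 -0.003 0 0 0")

```text
time: 5.43
ee_pos: [455.5, 191.3, 149.3]
ee_rot: [-3.141, -0.0, 2.497]
wrist_force: [-0.4, 0.0, 0.2]
width: 0.5
```

>>> step_arm(targets="-1 -0.007 -0.001 0 -2.25; -1 -0.007 -0.001 0 -2.25; -1 -0.007 -0.001 0 -2.25; -1 -0.007 -0.001 0 -2.25; -1 -0.007 -0.001 0 -2.25; -1 -0.007 -0.001 0 -2.25; -1 -0.007 -0.001 0 -2.25; -1 -0.007 -0.001 0 -2.25")

```text
time: 6.1
ee_pos: [500.3, 157.5, 149.3]
ee_rot: [3.142, -0.0, 2.814]
wrist_force: [-0.6, 0.7, -0.2]
width: -0.1
```

Run:
```python
from h import *
shot("top","td1",(80,100,230,240),5)
from cell import manip;print(manip.get_state()["wrist_force"])
```

```text
[ 0.83665241  0.77916362 -0.58284947]
```

View pics/td1.png

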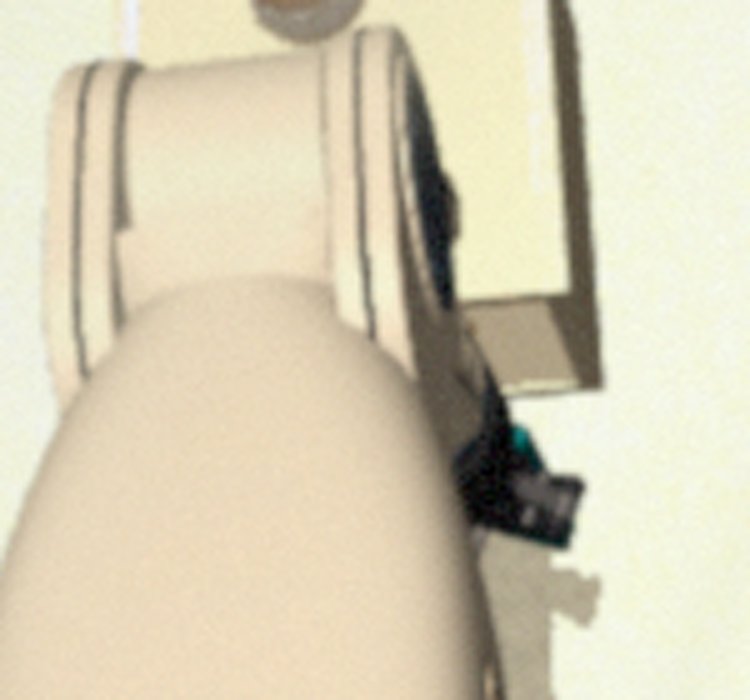

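The top view is mostly hidden by the arm. The fingers at crop (520,490) are against the teal door at (525,440). Pushing on.

>>> step_arm(targets="-1 -0.007 -0.001 0 -2.25; -1 -0.007 -0.001 0 -2.25; -1 -0.007 -0.001 0 -2.25; -1 -0.007 -0.001 0 -2.25; -1 -0.007 -0.001 0 -2.25; -1 -0.006 -0.001 0 -2.25; -1 -0.005 0 0 -2.25; -1 -0.004 0 0 -2.25")

```text
time: 6.82
ee_pos: [547.0, 141.4, 149.0]
ee_rot: [-3.141, -0.002, 3.127]
wrist_force: [-10.5, -0.8, 3.1]
width: 0.3
```

Run:
```python
from h import *
shot("side","sd2",(290,130,440,270),5)
```

```text
(no output)
```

View pics/sd2.png

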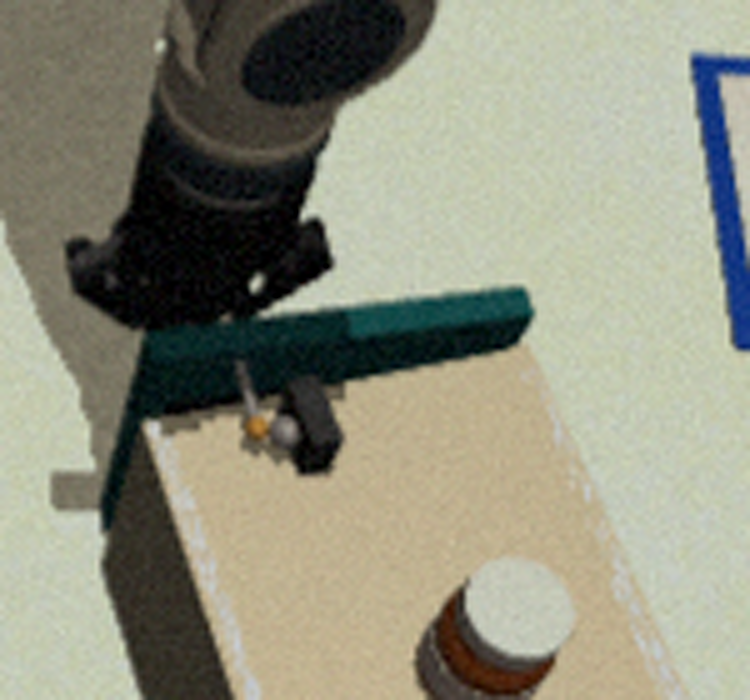

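Door almost shut: the tongue tip (258,425) is at the roller (285,430), with about 10 N on the wrist. I keep pushing.

>>> step_arm(targets="-1 -0.003 0 0 0; -1 -0.003 0 0 0; -1 -0.003 0 0 0; -1 -0.002 0 0 0; -1 -0.002 0 0 0; -1 -0.002 0 0 0; -1 0 0 0 0; -1 0 0 0 0")

```text
time: 7.53
ee_pos: [558.4, 141.4, 148.6]
ee_rot: [-3.141, -0.008, 3.126]
wrist_force: [-20.3, -3.1, 5.9]
width: 0.0
```

Run:
```python
from h import *
shot("side","sd3",(290,130,440,270),5)
from cell import manip;print(manip.get_state()["ee_pos"],manip.get_state()["wrist_force"])
```

```text
[558.39214466 141.34721373 148.6607442 ] [-19.366738    -3.13474349   5.85537698]
```

View pics/sd3.png

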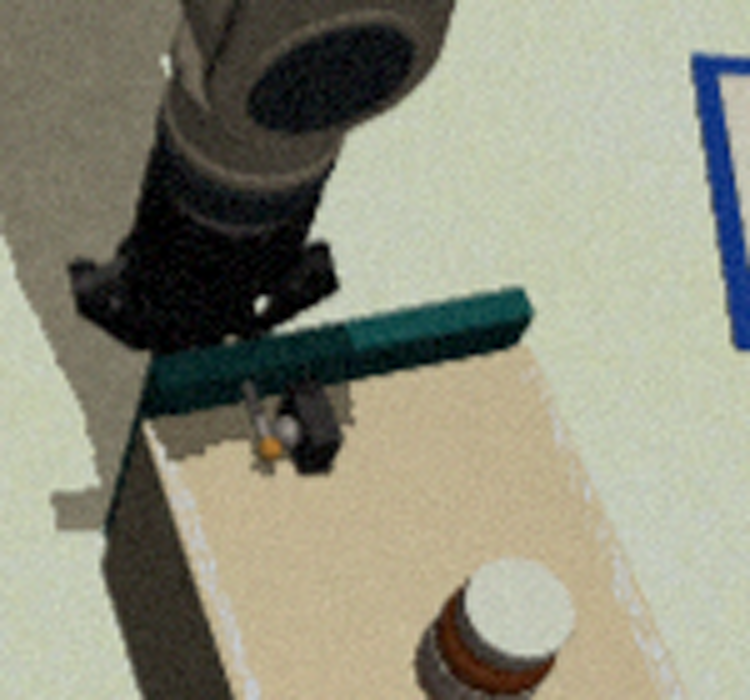

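The tongue (268,445) has passed the roller and the force rose to 20 N, as if the door is against the cabinet. I'll back off and check that it stays.

>>> step_arm(targets="-1 0.005 0 0 0; -1 0.01 0 0 0; -1 0.015 0 0 0; -1 0.02 0 0 0; -1 0.02 0 -0.02 0; -1 0.02 0 -0.03 0; -1 0 0.02 -0.03 0; -1 0 0.03 -0.03 0")

```text
time: 8.25
ee_pos: [472.0, 191.4, 260.9]
ee_rot: [-3.142, 0.002, 3.123]
wrist_force: [2.2, 0.8, -0.2]
width: -0.0
```

Run:
```python
from h import *
shot("side","sd4",(290,130,440,270),5)
S=load("sd4")
s=lambda x,y:(290+x/5-.5,130+y/5-.5)
```

```text
(no output)
```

View pics/sd4.png

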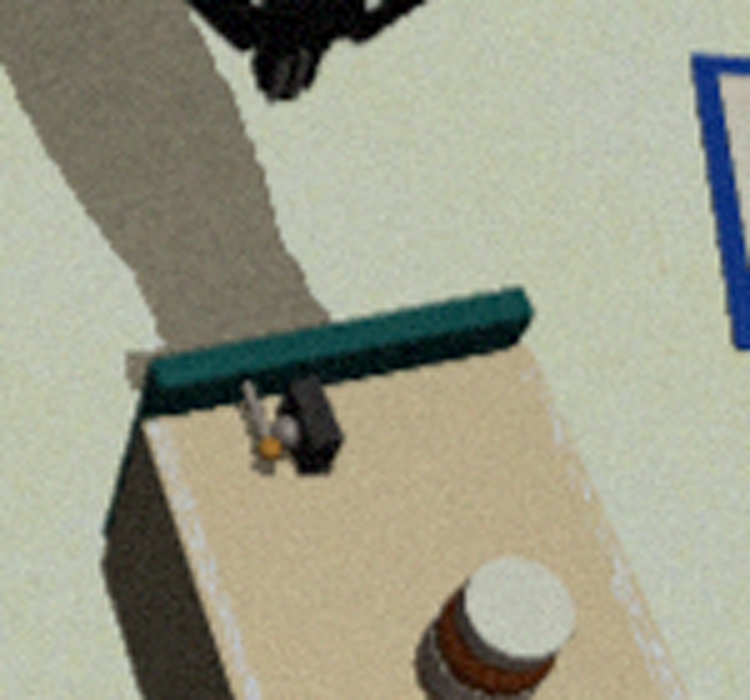

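Run:
```python
from h import *
S=load("sd4");hsv=cv2.cvtColor(S["frame"],cv2.COLOR_RGB2HSV)
m=((hsv[...,0]>75)&(hsv[...,0]<100)&(hsv[...,1]>100)&(hsv[...,2]>35)).astype(np.uint8)
m[:, :300]=0;m[:180]=0;m[:,405:]=0;m[240:]=0
up=[];
for u in range(325,390):
    v=np.where(m[:,u])[0]
    if len(v):up.append((u,v.min()-.5))
up=np.array(up);k=np.polyfit(up[:,0],up[:,1],1);print(k,len(up))
a,b=[plane(S,u,np.polyval(k,u),200) for u in(325,390)]
print("door outer top yaw",np.arctan2(*(b-a)[[0,1]]),a,b)
s=lambda x,y:(290+x/5-.5,130+y/5-.5)
# roof side/front edges at 170
for p,q in(((150,425),(245,690)),((530,355),(675,690)),((145,418),(530,350))):
    A=plane(S,*s(*p),170);B=plane(S,*s(*q),170);d=B-A;print("roof edge dir",d[:2].round(1),np.arctan2(d[1],d[0]))
mv([450,0,300],8)
```

```text
[-1.95017483e-01  2.64090472e+02] 65
door outer top yaw -0.10445334134399932 [578.53361967 132.01658367 200.        ] [561.38447523 295.59900451 200.        ]
roof edge dir [137.8  16.7] 0.12087061945067232
roof edge dir [177.1  15.7] 0.08849432642986106
roof edge dir [-16.1 196.2] 1.6525740600744787
yaw 3.1247755038097815 total mm tool [  20.7 -196.8  -33.6] per row m [ 0.0026 -0.0246 -0.0042] len/row 25.095783099636165
```

Door line yaw is −0.104 and the roof front −0.08 to −0.12, so the door is shut to within measurement noise, and it stays put. Now I move above the handle.

>>> step_arm(targets="0.2 -0.003 -0.025 -0.005 0; 0.2 -0.003 -0.025 -0.005 0; 0.2 -0.003 -0.025 -0.005 0; 0.2 -0.003 -0.025 -0.005 0; 0.2 -0.003 -0.025 -0.005 0; 0.2 -0.003 -0.025 -0.005 0; 0.2 -0.003 -0.025 -0.005 0; 0.2 -0.003 -0.025 -0.005 0")

```text
time: 8.97
ee_pos: [494.0, -9.2, 299.2]
ee_rot: [-3.141, 0.001, 3.125]
wrist_force: [0.6, 0.3, -0.4]
width: 51.5
```

Run:
```python
from h import *
mv([516.8,-209.1,230],8)
c=shot("top","t5",(90,60,220,250),3.1)
```

```text
yaw 3.1253133467550924 total mm tool [ -26.  -199.5   69.2] per row m [-0.0033 -0.0249  0.0086] len/row 26.599190813446263
```

View pics/t5.png

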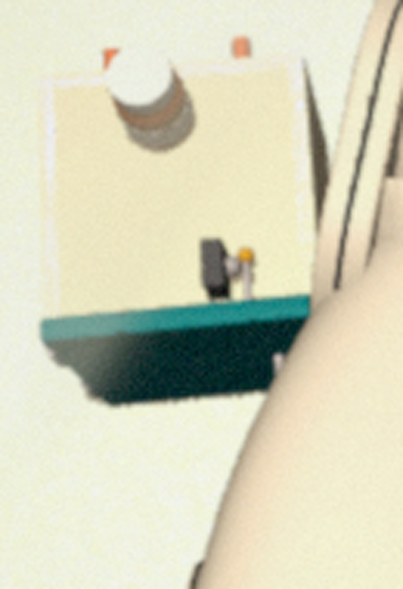

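The top view agrees. The door's top edge (45,335)–(310,310) lies parallel to the roof front, and the tongue tip (247,255) is beyond the roller. Next is the handle.

>>> step_arm(targets="0.2 -0.0033 -0.025 0.008 0; 0.2 -0.0033 -0.025 0.008 0; 0.2 -0.0033 -0.025 0.008 0; 0.2 -0.0033 -0.025 0.008 0; 0.2 -0.0033 -0.025 0.008 0; 0.2 -0.0033 -0.025 0.008 0; 0.2 -0.0033 -0.025 0.008 0; 0.2 -0.0033 -0.025 0.008 0")

```text
time: 9.68
ee_pos: [517.5, -209.6, 234.5]
ee_rot: [-3.141, 0.001, 3.125]
wrist_force: [-0.2, 1.1, -0.9]
width: 51.1
```

Run:
```python
from h import *
mv([516.8,-209.1,108],8)
c=shot("side","s6",(120,100,300,300),3)
c=shot("top","t6",(220,120,400,230),4.4)
```

```text
yaw 3.12519409027995 total mm tool [  0.7   0.4 126.5] per row m [0.0001 0.0001 0.0158] len/row 15.81553696011353
```

View pics/s6.png

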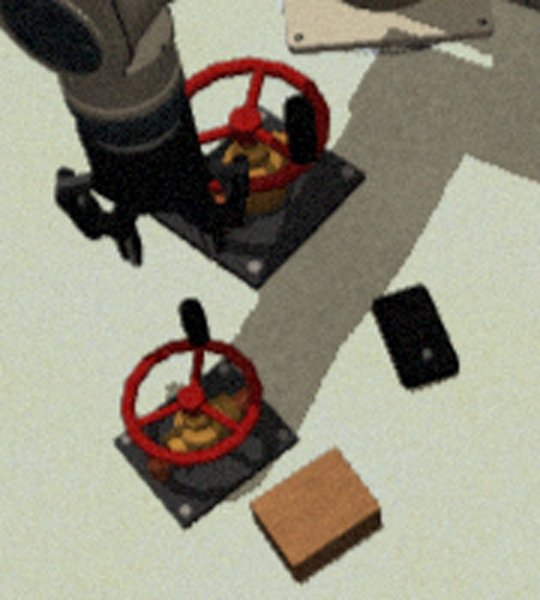

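View pics/t6.png

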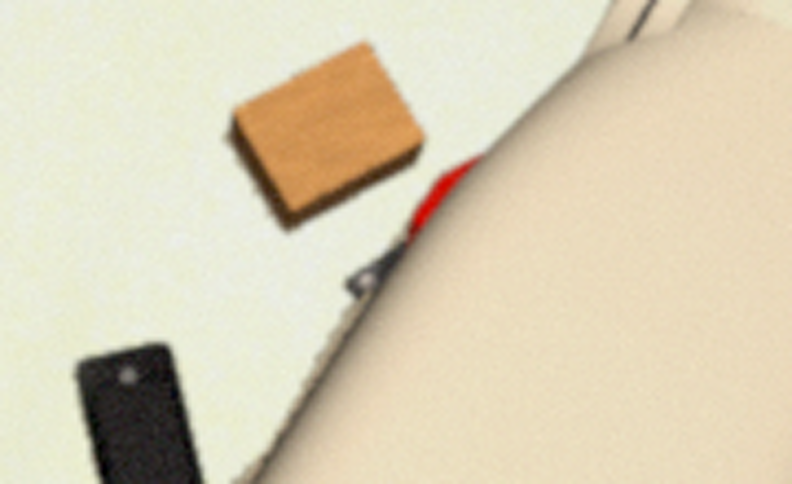

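The side view shows the fingers at (95–240,240) above and on this side of the handle (195,320), as expected from the height. The top view is hidden by the arm. Descending.

>>> step_arm(targets="0.2 0 0 0.018 0; 0.2 0 0 0.018 0; 0.2 0 0 0.018 0; 0.2 0 0 0.018 0; 0.2 0 0 0.018 0; 0.2 0 0 0.018 0; 0.2 0 0 0.018 0; 0.2 0 0 0 0")

```text
time: 10.45
ee_pos: [516.1, -206.9, 106.1]
ee_rot: [3.139, -0.004, 3.126]
wrist_force: [-1.0, 0.5, -0.1]
width: 51.5
```

Run:
```python
from h import *
c=shot("side","s7",(140,160,240,260),6)
```

```text
(no output)
```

View pics/s7.png

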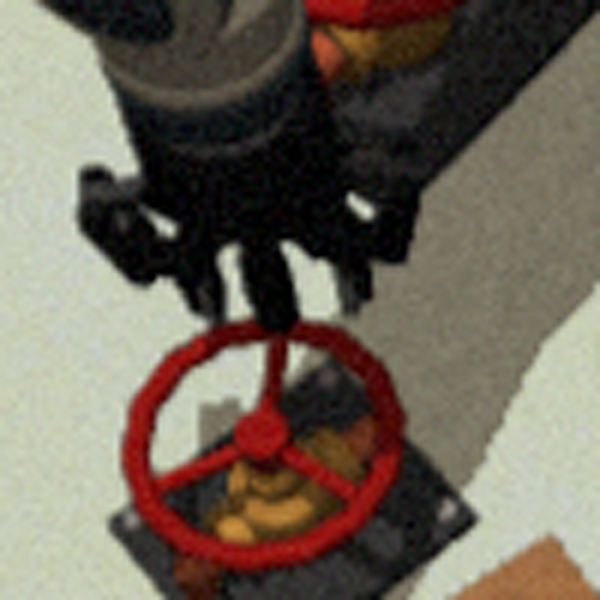

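The handle (268,285) stands between the fingers (210,300) and (350,295). Closing.

>>> step_arm(targets="-1 0 0 0 0; -1 0 0 0 0; -1 0 0 0 0; -1 0 0 0 0; -1 0 0 0 0; -1 0 0 0 0; -1 0 0 0 0; -1 0 0 0 0", grip_force=60)

```text
time: 11.17
ee_pos: [518.2, -208.9, 110.4]
ee_rot: [-3.14, 0.003, 3.126]
wrist_force: [-1.0, 0.7, 6.1]
width: 19.0
```

Run:
```python
from h import *
from cell import manip
s=manip.get_state();print(s["ee_pos"],s["ee_rot"],s["wrist_force"],s["width"])
c=shot("side","s8",(140,160,240,260),6)
```

```text
[ 518.22287121 -208.86182812  110.42414979] [-3.14028806e+00  2.55129058e-03  3.12594040e+00] [-1.04072739  0.6956269   6.13394662] 18.9990608725107
```

View pics/s8.png

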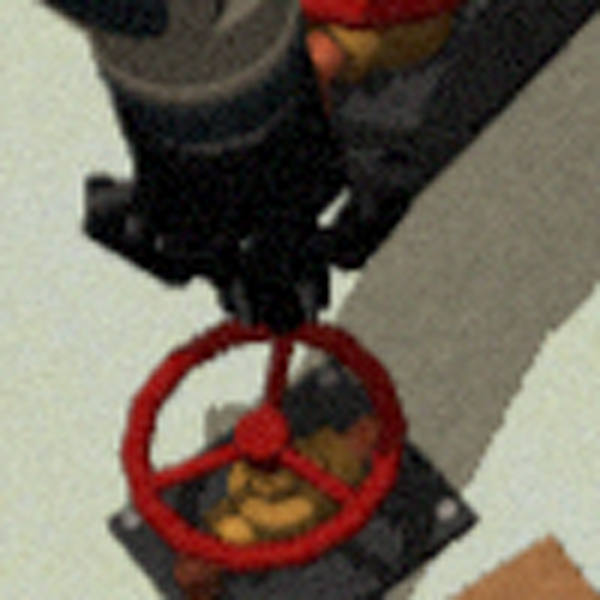

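Gripped at 2.957 rad around the hub, radius 55.0, which agrees with the camera. The 6 N upward suggests the tips touch the rim, so I'll raise by 4 mm. Planning clockwise steps.

Run:
```python
from h import *
C=np.array([572.3,-219]);y=3.126
def P(a):return C+55*np.array([np.cos(a),np.sin(a)])
def row(a,b):
    d=P(b)-P(a);return (d[0]*np.cos(y)+d[1]*np.sin(y))/1e3,(d[0]*np.sin(y)-d[1]*np.cos(y))/1e3
a=2.957
print("first"); print("; ".join("-1 %.4f %.4f 0 0"%row(a-.15*k,a-.15*(k+1)) for k in range(8)))
a-=1.2
for i in range(23):
    x,z=row(a,a-.2);print(i,"%.3f->%.3f"%(a,a-.2),"per row of 6: %.4f %.4f"%(x/6,z/6));a-=.2
```

```text
first
-1 -0.0020 0.0080 0 0; -1 -0.0032 0.0076 0 0; -1 -0.0043 0.0071 0 0; -1 -0.0053 0.0063 0 0; -1 -0.0062 0.0055 0 0; -1 -0.0069 0.0045 0 0; -1 -0.0075 0.0034 0 0; -1 -0.0079 0.0023 0 0
0 1.757->1.557 per row of 6: -0.0018 0.0002
1 1.557->1.357 per row of 6: -0.0018 -0.0002
2 1.357->1.157 per row of 6: -0.0017 -0.0005
3 1.157->0.957 per row of 6: -0.0016 -0.0009
4 0.957->0.757 per row of 6: -0.0014 -0.0012
5 0.757->0.557 per row of 6: -0.0011 -0.0014
6 0.557->0.357 per row of 6: -0.0008 -0.0016
7 0.357->0.157 per row of 6: -0.0005 -0.0018
8 0.157->-0.043 per row of 6: -0.0001 -0.0018
9 -0.043->-0.243 per row of 6: 0.0002 -0.0018
10 -0.243->-0.443 per row of 6: 0.0006 -0.0017
11 -0.443->-0.643 per row of 6: 0.0009 -0.0016
12 -0.643->-0.843 per row of 6: 0.0012 -0.0014
13 -0.843->-1.043 per row of 6: 0.0015 -0.0011
14 -1.043->-1.243 per row of 6: 0.0017 -0.0008
15 -1.243->-1.443 per row of 6: 0.0018 -0.0004
16 -1.443->-1.643 per row of 6: 0.0018 -0.0001
17 -1.643->-1.843 per row of 6: 0.0018 0.0003
18 -1.843->-2.043 per row of 6: 0.0017 0.0006
19 -2.043->-2.243 per row of 6: 0.0016 0.0010
20 -2.243->-2.443 per row of 6: 0.0013 0.0013
21 -2.443->-2.643 per row of 6: 0.0011 0.0015
22 -2.643->-2.843 per row of 6: 0.0007 0.0017
```

>>> step_arm(targets="-1 0 0 -0.001 0; -1 0 0 -0.001 0; -1 0 0 -0.001 0; -1 0 0 -0.001 0; -1 0 0 0 0; -1 0 0 0 0; -1 0 0 0 0; -1 0 0 0 0")

```text
time: 11.88
ee_pos: [518.1, -208.6, 110.8]
ee_rot: [3.141, -0.001, 3.126]
wrist_force: [8.6, -4.2, -24.0]
width: 18.6
```

The grip holds the handle vertically (−24 N), so the lift wasn't needed. Going back down 3 mm and then the first clockwise arc.

>>> step_arm(targets="-1 -0.0020 0.0080 0.001 0; -1 -0.0032 0.0076 0.001 0; -1 -0.0043 0.0071 0.001 0; -1 -0.0053 0.0063 0 0; -1 -0.0062 0.0055 0 0; -1 -0.0069 0.0045 0 0; -1 -0.0075 0.0034 0 0; -1 -0.0079 0.0023 0 0")

```text
time: 12.55
ee_pos: [562.3, -165.9, 110.5]
ee_rot: [-3.138, 0.001, 3.125]
wrist_force: [-0.6, -12.3, 0.9]
width: 18.9
```

>>> step_arm(targets="-1 -0.0018 0.0002 0 0; -1 -0.0018 0.0002 0 0; -1 -0.0018 0.0002 0 0; -1 -0.0018 0.0002 0 0; -1 -0.0018 0.0002 0 0; -1 -0.0018 0.0002 0 0; -1 0 0 0 0; -1 0 0 0 0")

```text
time: 13.22
ee_pos: [572.7, -165.1, 110.5]
ee_rot: [-3.138, 0.001, 3.125]
wrist_force: [0.3, -8.9, 0.8]
width: 18.8
```

>>> step_arm(targets="-1 -0.0018 -0.0002 0 0; -1 -0.0018 -0.0002 0 0; -1 -0.0018 -0.0002 0 0; -1 -0.0018 -0.0002 0 0; -1 -0.0018 -0.0002 0 0; -1 -0.0018 -0.0002 0 0; -1 0 0 0 0; -1 0 0 0 0")

```text
time: 13.88
ee_pos: [583.1, -166.2, 110.5]
ee_rot: [-3.139, 0.0, 3.125]
wrist_force: [-1.3, -8.2, 3.0]
width: 18.7
```

>>> step_arm(targets="-1 -0.0017 -0.0005 0 0; -1 -0.0017 -0.0005 0 0; -1 -0.0017 -0.0005 0 0; -1 -0.0017 -0.0005 0 0; -1 -0.0017 -0.0005 0 0; -1 -0.0017 -0.0005 0 0; -1 0 0 0 0; -1 0 0 0 0")

```text
time: 14.55
ee_pos: [592.9, -169.2, 110.5]
ee_rot: [-3.139, -0.001, 3.125]
wrist_force: [-3.4, -8.5, 2.7]
width: 18.9
```

>>> step_arm(targets="-1 -0.0016 -0.0009 0 0; -1 -0.0016 -0.0009 0 0; -1 -0.0016 -0.0009 0 0; -1 -0.0016 -0.0009 0 0; -1 -0.0016 -0.0009 0 0; -1 -0.0016 -0.0009 0 0; -1 0 0 0 0; -1 0 0 0 0")

```text
time: 15.22
ee_pos: [602.4, -174.2, 110.5]
ee_rot: [-3.14, -0.001, 3.125]
wrist_force: [-3.4, -4.6, 2.6]
width: 18.8
```

>>> step_arm(targets="-1 -0.0014 -0.0012 0 0; -1 -0.0014 -0.0012 0 0; -1 -0.0014 -0.0012 0 0; -1 -0.0014 -0.0012 0 0; -1 -0.0014 -0.0012 0 0; -1 -0.0014 -0.0012 0 0; -1 0 0 0 0; -1 0 0 0 0")

```text
time: 15.88
ee_pos: [611.0, -181.3, 110.5]
ee_rot: [-3.141, -0.0, 3.126]
wrist_force: [-3.8, -2.9, 4.9]
width: 18.9
```

>>> step_arm(targets="-1 -0.0011 -0.0014 0 0; -1 -0.0011 -0.0014 0 0; -1 -0.0011 -0.0014 0 0; -1 -0.0011 -0.0014 0 0; -1 -0.0011 -0.0014 0 0; -1 -0.0011 -0.0014 0 0; -1 0 0 0 0; -1 0 0 0 0")

```text
time: 16.55
ee_pos: [617.3, -188.9, 110.4]
ee_rot: [3.141, -0.0, 3.126]
wrist_force: [-2.9, -0.3, 6.0]
width: 18.7
```

>>> step_arm(targets="-1 -0.0008 -0.0016 0 0; -1 -0.0008 -0.0016 0 0; -1 -0.0008 -0.0016 0 0; -1 -0.0008 -0.0016 0 0; -1 -0.0008 -0.0016 0 0; -1 -0.0008 -0.0016 0 0; -1 0 0 0 0; -1 0 0 0 0")

```text
time: 17.22
ee_pos: [617.7, -189.7, 110.2]
ee_rot: [3.127, -0.008, 3.131]
wrist_force: [-22.7, 38.5, 23.8]
width: 18.6
```

A hard stop: 45 N and the motion ceased at about 0.57 rad, 2.38 rad from the start, which is within the stated range. I'll record a picture here and relieve the load.

Run:
```python
from h import *
from cell import manip
c=shot("side","stop1",(140,160,240,260),6)
s=manip.get_state();print(s["ee_pos"],s["ee_rot"],s["wrist_force"])
```

```text
[ 617.72584437 -189.74170743  110.19314103] [ 3.12681452 -0.00826453  3.13142412] [-22.85682543  39.19189211  23.20053977]
```

View pics/stop1.png

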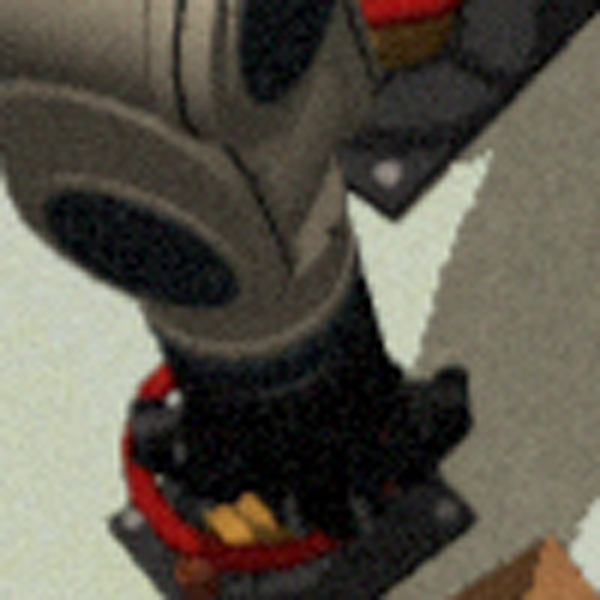

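>>> step_arm(targets="-1 0.0008 0.0016 0 0; -1 0.0008 0.0016 0 0; -1 0.0008 0.0016 0 0; -1 0.0008 0.0016 0 0; -1 0 0 0 0; -1 0 0 0 0; -1 0 0 0 0; -1 0 0 0 0")

```text
time: 17.93
ee_pos: [617.4, -189.2, 110.4]
ee_rot: [3.137, -0.003, 3.128]
wrist_force: [-11.1, 12.8, 12.1]
width: 18.9
```

>>> step_arm(targets="-1 0.0008 0.0016 0 0; -1 0 0 0 0; -1 0 0 0 0; -1 0 0 0 0; -1 0 0 0 0; -1 0 0 0 0; -1 0 0 0 0; -1 0 0 0 0")

```text
time: 18.6
ee_pos: [617.4, -189.1, 110.4]
ee_rot: [3.139, -0.001, 3.127]
wrist_force: [-6.3, 7.3, 9.3]
width: 18.9
```

```bash
cat > circ.py <<'E'
from h import *
from cell import manip
from scipy.optimize import least_squares
p=np.array([(518.2,-208.9),(562.3,-165.9),(572.7,-165.1),(583.1,-166.2),(592.9,-169.2),(602.4,-174.2),(611,-181.3),(617.3,-188.9)])
r=least_squares(lambda q:np.hypot(p[:,0]-q[0],p[:,1]-q[1])-q[2],[572,-219,55]);print(r.x,r.fun.round(2))
E
python3 - <<'E'
from circ import *
s=manip.get_state();e=s["ee_pos"];print(e,s["wrist_force"],s["time"])
for C in(r.x[:2],(572.3,-219)):
    print(np.arctan2(e[1]-C[1],e[0]-C[0]),np.hypot(e[0]-C[0],e[1]-C[1]), np.arctan2(-188.9-C[1],617.3-C[0]),np.arctan2(-189.7-C[1],617.7-C[0]))
E
```

```text
[ 572.01172842 -220.01338572   54.94893327] [-0.    0.03 -0.03 -0.01 -0.01  0.03 -0.01 -0.  ]
[ 617.39748731 -189.0599272   110.41144211] [-6.30039388  7.29143917  9.31194648] 18.6
0.5985485799787841 54.93617846146317 0.601952891682624 0.5857951989891487
0.5860824787487796 54.13124163261005 0.5895394875834215 0.5731166395264776
```

The circle fit is very good (residuals ≤0.03 mm): C=(572.0,−220.0), r=54.95, stop at 0.598 rad. Now two turns counterclockwise, 24 rows per turn.

Run:
```python
import numpy as np
y=3.127;a0=.598;R=.05495
a=a0+np.arange(25)*2*np.pi/24
X=R*np.cos(a);Y=R*np.sin(a)
T=np.stack([X*np.cos(y)+Y*np.sin(y),X*np.sin(y)-Y*np.cos(y)],1).round(4)
d=np.diff(T,axis=0);print(d.sum(0))
for k in range(3):print("; ".join("-1 %.4f %.4f 0 0"%tuple(v) for v in d[8*k:8*k+8]))
```

```text
[0.00000000e+00 1.73472348e-18]
-1 0.0098 0.0106 0 0; -1 0.0121 0.0076 0 0; -1 0.0137 0.0043 0 0; -1 0.0143 0.0006 0 0; -1 0.0140 -0.0031 0 0; -1 0.0127 -0.0066 0 0; -1 0.0106 -0.0098 0 0; -1 0.0076 -0.0121 0 0
-1 0.0043 -0.0137 0 0; -1 0.0006 -0.0143 0 0; -1 -0.0031 -0.0140 0 0; -1 -0.0066 -0.0127 0 0; -1 -0.0098 -0.0106 0 0; -1 -0.0121 -0.0076 0 0; -1 -0.0137 -0.0043 0 0; -1 -0.0143 -0.0006 0 0
-1 -0.0140 0.0031 0 0; -1 -0.0127 0.0066 0 0; -1 -0.0106 0.0098 0 0; -1 -0.0076 0.0121 0 0; -1 -0.0043 0.0137 0 0; -1 -0.0006 0.0143 0 0; -1 0.0031 0.0140 0 0; -1 0.0066 0.0127 0 0
```

>>> step_arm(targets="-1 0.0098 0.0106 0 0; -1 0.0121 0.0076 0 0; -1 0.0137 0.0043 0 0; -1 0.0143 0.0006 0 0; -1 0.0140 -0.0031 0 0; -1 0.0127 -0.0066 0 0; -1 0.0106 -0.0098 0 0; -1 0.0076 -0.0121 0 0")

```text
time: 19.27
ee_pos: [522.5, -196.3, 110.5]
ee_rot: [3.139, 0.0, 3.128]
wrist_force: [1.8, 3.1, 5.9]
width: 18.8
```

```bash
cat > st.py <<'E'
from circ import *
s=manip.get_state();e=s["ee_pos"];C=r.x
print("ang",np.arctan2(e[1]-C[1],e[0]-C[0]),"r",np.hypot(e[0]-C[0],e[1]-C[1]),e,s["ee_rot"],s["wrist_force"],s["width"],s["time"],s["joints"])
E
python3 st.py
```

```text
[ 572.01172842 -220.01338572   54.94893327] [-0.    0.03 -0.03 -0.01 -0.01  0.03 -0.01 -0.  ]
ang 2.694832521392222 r 54.9099640116553 [ 522.49108925 -196.28975942  110.47328847] [3.13930141e+00 1.29837243e-04 3.12782788e+00] [1.76483111 3.06857598 5.91713336] 18.78150356511075 19.2667 [-0.51082334  0.33458843 -0.18649118  1.05069515  0.00207589 -0.49705973]
```

>>> step_arm(targets="-1 0.0043 -0.0137 0 0; -1 0.0006 -0.0143 0 0; -1 -0.0031 -0.0140 0 0; -1 -0.0066 -0.0127 0 0; -1 -0.0098 -0.0106 0 0; -1 -0.0121 -0.0076 0 0; -1 -0.0137 -0.0043 0 0; -1 -0.0143 -0.0006 0 0")

```text
time: 19.93
ee_pos: [577.7, -275.3, 110.4]
ee_rot: [3.138, 0.001, 3.127]
wrist_force: [-4.0, 16.2, 11.9]
width: 18.8
```

>>> step_arm(targets="-1 -0.0140 0.0031 0 0; -1 -0.0127 0.0066 0 0; -1 -0.0106 0.0098 0 0; -1 -0.0076 0.0121 0 0; -1 -0.0043 0.0137 0 0; -1 -0.0006 0.0143 0 0; -1 0.0031 0.0140 0 0; -1 0.0066 0.0127 0 0")

```text
time: 20.6
ee_pos: [618.9, -191.2, 110.5]
ee_rot: [-3.14, 0.001, 3.126]
wrist_force: [-4.7, -6.2, 6.1]
width: 18.5
```

```bash
python3 st.py; python3 -c "
from h import *
shot('side','turn1',(140,160,240,260),6)"
```

```text
[ 572.01172842 -220.01338572   54.94893327] [-0.    0.03 -0.03 -0.01 -0.01  0.03 -0.01 -0.  ]
ang 0.551604695368115 r 55.06823846645181 [ 618.91250298 -191.15462217  110.45721373] [-3.13966192e+00  7.63354416e-04  3.12584410e+00] [-4.73020794 -6.23482578  6.09621405] 18.49208147005353 20.6 [-0.42831146  0.47583325  0.04324949  1.13673911 -0.00146267 -0.41256325]
```

View pics/turn1.png

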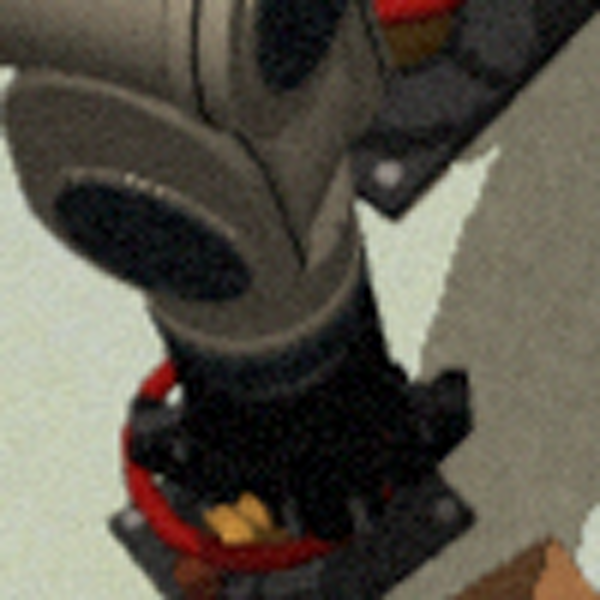

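One turn done. The gripper still holds the wheel at crop (340,520), and the lag is about 0.05 rad. Second turn.

>>> step_arm(targets="-1 0.0098 0.0106 0 0; -1 0.0121 0.0076 0 0; -1 0.0137 0.0043 0 0; -1 0.0143 0.0006 0 0; -1 0.0140 -0.0031 0 0; -1 0.0127 -0.0066 0 0; -1 0.0106 -0.0098 0 0; -1 0.0076 -0.0121 0 0")

```text
time: 21.32
ee_pos: [522.5, -196.4, 110.4]
ee_rot: [3.139, -0.0, 3.128]
wrist_force: [-0.3, 4.1, 7.1]
width: 19.1
```

>>> step_arm(targets="-1 0.0043 -0.0137 0 0; -1 0.0006 -0.0143 0 0; -1 -0.0031 -0.0140 0 0; -1 -0.0066 -0.0127 0 0; -1 -0.0098 -0.0106 0 0; -1 -0.0121 -0.0076 0 0; -1 -0.0137 -0.0043 0 0; -1 -0.0143 -0.0006 0 0")

```text
time: 21.98
ee_pos: [577.7, -275.3, 110.4]
ee_rot: [3.138, 0.001, 3.127]
wrist_force: [-4.4, 16.1, 11.5]
width: 18.7
```

```bash
python3 st.py
```

```text
[ 572.01172842 -220.01338572   54.94893327] [-0.    0.03 -0.03 -0.01 -0.01  0.03 -0.01 -0.  ]
ang -1.4683337051575194 r 55.59708487699988 [ 577.69838897 -275.31888037  110.35411887] [3.13774892e+00 7.28958758e-04 3.12653256e+00] [-4.44615121 16.09778729 11.46640566] 18.7171073703237 21.9833 [-0.57743659  0.46476462  0.0240487   1.1315132   0.00364044 -0.56238051]
```

>>> step_arm(targets="-1 -0.0140 0.0031 0 0; -1 -0.0127 0.0066 0 0; -1 -0.0106 0.0098 0 0; -1 -0.0076 0.0121 0 0; -1 -0.0043 0.0137 0 0; -1 -0.0006 0.0143 0 0; -1 0.0031 0.0140 0 0; -1 0.0066 0.0127 0 0")

```text
time: 22.65
ee_pos: [619.0, -191.2, 110.5]
ee_rot: [-3.14, 0.001, 3.126]
wrist_force: [-4.6, -6.6, 6.4]
width: 18.8
```

>>> step_arm(targets="-1 0 0 0 0; -1 0 0 0 0; -1 0 0 0 0; -1 0 0 0 0; -1 0 0 0 0; -1 0 0 0 0; -1 0 0 0 0; -1 0 0 0 0")

```text
time: 23.32
ee_pos: [618.7, -191.1, 110.4]
ee_rot: [-3.141, 0.001, 3.126]
wrist_force: [-2.7, 1.1, 7.0]
width: 19.2
```

```bash
python3 st.py
```

```text
[ 572.01172842 -220.01338572   54.94893327] [-0.    0.03 -0.03 -0.01 -0.01  0.03 -0.01 -0.  ]
ang 0.5540587976966694 r 54.94929711855242 [ 618.74039221 -191.10219006  110.43566574] [-3.14145416e+00  7.05191722e-04  3.12607760e+00] [-2.68129354  1.08430281  6.98088783] 19.218442965262884 23.3167 [-4.29091581e-01  4.75948169e-01  4.33908079e-02  1.13753757e+00
  1.56590866e-04 -4.13576427e-01]
```

Need +0.044 rad (2.4 mm) more counterclockwise.

>>> step_arm(targets="-1 0.0004 0.0006 0 0; -1 0.0004 0.0006 0 0; -1 0.0004 0.0006 0 0; -1 0.0002 0.0004 0 0; -1 0 0 0 0; -1 0 0 0 0; -1 0 0 0 0; -1 0 0 0 0")

```text
time: 23.98
ee_pos: [617.8, -189.5, 110.4]
ee_rot: [-3.14, 0.001, 3.126]
wrist_force: [-1.5, -3.1, 6.1]
width: 19.0
```

```bash
python3 st.py; python3 -c "
from h import *
shot('side','end1')
shot('top','end1t')"
```

```text
[ 572.01172842 -220.01338572   54.94893327] [-0.    0.03 -0.03 -0.01 -0.01  0.03 -0.01 -0.  ]
ang 0.5878868386580711 r 54.96834052110608 [ 617.7516818  -189.52773132  110.44561456] [-3.14045401e+00  1.40510940e-03  3.12569306e+00] [-1.53825227 -3.08586291  6.14162306] 18.99278776938417 23.9833 [-4.27205238e-01  4.73025589e-01  3.84055559e-02  1.13443313e+00
 -4.81911207e-04 -4.11305266e-01]
```

View pics/end1.png

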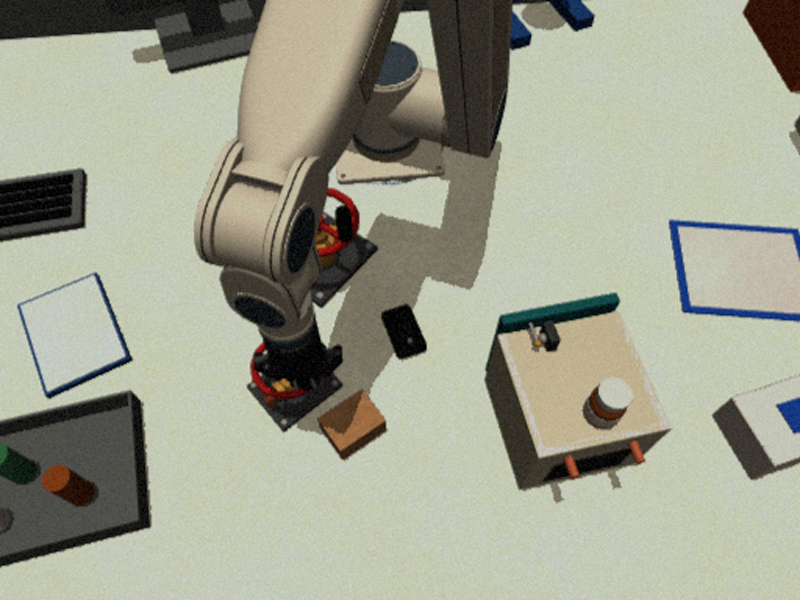

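View pics/end1t.png

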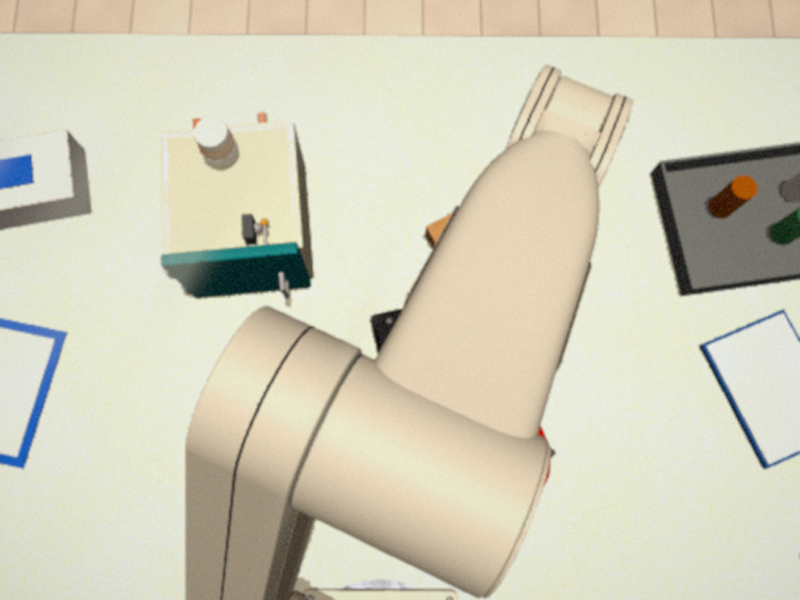

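Both views show the door shut, with its teal edge at side (500–620,310). The mouse (404,330), carton (352,425) and jar (608,400) are unmoved. I'll take up the last 0.01 rad (0.6 mm).

>>> step_arm(targets="-1 0.0003 0.0005 0 0; -1 0 0 0 0; -1 0 0 0 0; -1 0 0 0 0; -1 0 0 0 0; -1 0 0 0 0; -1 0 0 0 0; -1 0 0 0 0")

```text
time: 24.75
ee_pos: [617.4, -189.1, 110.5]
ee_rot: [-3.14, 0.001, 3.126]
wrist_force: [-2.0, -2.7, 5.5]
width: 18.5
```

```bash
python3 st.py
python3 - <<'E'
from h import *
a=load("side0");b=load("end1")
f=lambda c:cv2.GaussianBlur(c["frame"],(3,3),0).astype(int)
for n,(x0,y0,x1,y1) in dict(jar=(372,238,406,276),mouse=(242,192,275,232),box=(205,248,250,294)).items():
    d=np.abs(f(a)-f(b))[y0:y1,x0:x1].max(2);print(n,np.median(d),np.percentile(d,95))
E
```

```text
[ 572.01172842 -220.01338572   54.94893327] [-0.    0.03 -0.03 -0.01 -0.01  0.03 -0.01 -0.  ]
ang 0.5972772207833018 r 54.93448630151166 [ 617.43540439 -189.11860546  110.47263617] [-3.14032400e+00  1.39545165e-03  3.12558723e+00] [-2.00357191 -2.67072494  5.51587593] 18.539121735507997 24.75 [-4.26771308e-01  4.72303573e-01  3.72415054e-02  1.13394830e+00
 -6.05902939e-04 -4.10765539e-01]
jar 4.0 6.0
mouse 4.0 45.0
box 5.0 40.0
```

The handle is at 0.597 rad and the stop was at 0.598, so the wheel is two turns open. The jar is unchanged. For the mouse and carton the typical pixel change is noise, and the larger ones fit the arm's shadow. Handing in.

```bash
python3 -c "
from cell import manip
print(manip.sign_off())"
```

```text
the job is handed in; nothing more can be done
None
```

The job is handed in at 24.8 s: the door is shut on its catch, and the valve is two full turns open from its closed stop. The gripper is still holding the crank handle at the 60 N grip setting.

- **Door:** I pushed it shut with closed fingers above the pull handle. After I backed off, it stayed put in both views, with the tongue past the roller. Its top edge reads −0.104 rad against −0.08 to −0.12 for the roof front, so it is shut within measurement error.
- **Valve:** I used the smaller, far valve and turned it clockwise for about 2.36 rad to a hard stop, where the force reached about 45 N sideways (50 N in all). I then went two full turns counterclockwise, plus a small correction for lag. The handle ended at 0.597 rad, and it read 0.598 rad at the stop with most of the load taken off.
- **Bystanders:** The jar image is unchanged. The mouse and carton look unmoved; some pixels there changed, which I put down to the arm's shadow.

**Limits of the checks:** the arm and gripper hid the handle from both cameras at the stop and at the end. The final wheel angle therefore rests on the measured tool position and a circle fit with residuals of 0.03 mm or less, not on a picture. The brief 45–50 N at the stop came through the fingers gripping the handle. The gripper read 18.5–19 mm on a 21 mm grip throughout, steady to within noise.

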